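Read the label of the tallest carton and stow the reader

ROBOT

A 6-joint arm with a two-finger parallel gripper is mounted at the origin on a cart in front of the work surface, level with it; the furniture and walls round the work are solid. World frame = base frame: x ahead of the robot, y to its left, z up, the work surface at z = 0. Lengths are in m, angles in rad, forces in N, time in s.
With the tool pointing down it reaches from about 0.375 to 0.9 m from the base axis. Payload 3.1 kg.
Tool frame: the origin (TCP) lies at the very end of the fingers, on their centre line; the grasp point (between the pads) lies robot.hold_point_z behind it (robot.hold_point_z is the distance from the TCP to the grasp point, in m); z points along the fingers, y is the direction in which the jaws open and shut (so a half turn about z gives the same grasp; the last joint's range is limited). The gripper opens to 85 mm and grips with 20 to 120 N. Pads are 22 mm wide; open, the fingers measure 114 mm over their backs; the gripper's body (76 mm by 85 mm) begins 54 mm behind the grasp point. The pads swing forward as they close: fully open they stand 13 mm farther back than shut.
Start: joints at [-1.367, 0.527, 1.433, -0, 1.181, -0.178], TCP at [0.233, -0.58, 0.231] pointing down, gripper open.
Joint ranges: [-3.08, 3.08], [-0.75, 2.2], [0.22, 2.44], [-1.43, 4.57], [0, 2.65], [-2.85, 2.85]. Speed limits (rad/s): [2.79, 2.79, 3.14, 3.14, 3.14, 3.14].

INTERFACE

Orientations are given as a 3x3 rotation matrix whose columns are the frame's x, y, z axes.
In Python, from cell import robot gives the robot as it stands.
- The arm moves only by the tool drive_tool, never from a script. Its arguments are lists of equal length, an entry for each row: "rot": the turn, a rotation vector about the tool's x, y, z in rad, a list of three; "dp": the shift along the tool's x, y, z in m, a list of three; "hand": the opening in per cent of the stroke, from 0 (shut) to 100 (fully open). A call has 1 to 5 rows; each row is the pose to reach, as a shift and turn from the pose measured when the call began, along the tool's axes at that moment; what a row does not reach only later rows make up. A row lasts 1/12 s, in which the tool goes at most 41.7 mm and 7.16 degrees, less where a joint would pass 70% of its speed; a pose out of reach is approached as far as the arm can. A call with a gripper value outside its range is refused whole. The fingers move at their own pace and stop on an object; "squeeze" is the grip in N (left out, the last holds). Time passes only in rows, so rows that repeat a pose let the fingers close. It gives the time, the measured TCP pose, the force and the opening at its end, in the units of the state.
- robot.read_state(): the state, without advancing time (a new reading comes with each control period).
- robot.capture(name): name is "side" or "top" or "wrist"; returns a dict with "pixels" (480x640x3 uint8, red, green, blue), "fov_y" (degrees; the focal length in pixels is half the picture's height over the tangent of half this angle, whatever the lens; pixels are square), "cx", "cy" (the principal point, pixels), "D" ([k1, k2, p1, p2, k3] as OpenCV has them; the pictures are not rectified), "eye" and "rotation" of the camera in the world. Camera axes: x right, y down, z forward; pixel columns grow to the right and rows downward; lengths in m; the calibration is good to about 2 mm. A picture is of the moment at which its call begins. There is no depth.
- robot.finish_job(): hands the job in, once; it reports no verdict.
The state is a dict: "time": time; "joints": joint angles; "qd": joint speeds; "joint_torque": joint torques, N m; "eef_pos": TCP position; "ee_rot": TCP orientation; "force": force on the tool from outside, world axes, zero at the start; "moment": the same for the moment, N m; "finger_gap": finger opening in m.
Only numpy, scipy, OpenCV 4.12 (cv2) and the standard library are available. Lean on these libraries where they do the work, as an engineer would, in place of code of your own. Each camera call takes 0.05 s, during which the arm holds its last target. There are 200 camera calls.

TASK

Take the reader wand by its round black handle and point its window squarely at the middle of the label on the tallest carton from about 8 cm away, holding it steady there for two seconds. Then lay it flat on the bench and let go, take it again by the square middle of its body, lift it and press it down into the spring clips of its holder until it snaps home, with its head away from the holder's upright end stop. Do not shift the cartons.

Things in the scene. Friction and masses are not known exactly. Their poses are not given: they have to be found in the camera images.
- wand_center (a point): Centre of the loose reader wand, a straight grey and black hand-held label reader 198 mm long, 0.18 kg. It lies flat on the bench, its long axis 20 mm up. x runs along the wand to its nose, z is up as it lies. It is in the middle of the square grey body part, 36 mm wide, 40 mm high, from x = -34 to +28 mm, which rests on the bench. The mass centre is about 5 mm nearer the handle.
- wand: The whole wand, axes as wand_center, with its origin 20 mm below it. In front of the square middle comes a round neck, 30 mm diameter, x = +28 to +68 mm, then the box-shaped head, 44 mm wide and 40 mm high, x = +68 to +100 mm, with the dark window on its end face, looking straight along +x.
- wand_handle (a point): Middle of the wand's round black handle, on the wand's axis, 66 mm behind wand_center; axes the same. The handle is 30 mm in diameter and runs from x = -98 to -34 mm of wand_center; its underside hangs 5 mm above the bench.
- wand_aim (a point): The wand's aiming point: a point in the air on the wand's axis, 80 mm in front of the window and 180 mm in front of wand_center. The wand reads a label when this point lies at the label's middle and the wand is square to the label. Axes as wand_center.
- label_tall (a point): Middle of the white label with black bars (66 mm wide, 44 high) on the front of the tallest carton: the label to read, 80 mm above the bench. It is upright and faces along this point's -x (roughly to the robot); y runs along the label, z is up. The carton is plain cardboard, 90 mm deep (behind the label, +x), 100 wide, 150 high, loose, 0.8 kg.
- label_middle (a point): Middle of the same kind of label on the middle-sized carton (90 deep, 110 wide, 105 mm high), 60 mm above the bench; axes as for label_tall. Not to be read.
- label_low (a point): Middle of the same kind of label on the lowest carton (90 deep, 110 wide, 80 mm high), 45 mm above the bench; axes as for label_tall. Not to be read.
- holder_seat (a point): Where wand_center lies when the wand is snapped home in its holder, 42 mm above the bench. x is the holder's long axis; the wand's nose must point along +x; z is up. The holder is fixed: a grey base plate 226 x 84 mm, 8 mm thick, with a 58 mm high upright end stop at its -x end (inner face at x = -108 mm). The wand may lie up to 8 mm off along x.
- clip_handle (a point): The spring clip for the handle, on the seated wand's axis, 64 mm behind holder_seat; axes the same. 24 mm long along x: a pair of sprung steel jaws, open to the top, their flared edges ending 24 mm above the axis. The wand pressed straight down meets the lips 22 mm above its seat, spreads them and snaps in 11 mm above it; 10 to 20 N for both clips together.
- clip_neck (a point): The same kind of clip for the neck, 48 mm in front of holder_seat, on the seated wand's axis. Between the two clips 88 mm are free for the fingers that hold the wand's middle.
Mind the look-alikes: they are no part of the job. Leave any orange look-alike of the part that bears label_tall alone.

How it is judged:
On the way, in this order (a step that is already met when the one before it is completed fails the run):
1. held by its handle, aimed at the tallest carton's label and still for 1 s: aiming point within 12 mm of the label's middle sideways and in height, window 55 to 105 mm off it, square within 0.12 rad (y of wand_aim in the frame of label_tall between -0.012 and 0.012 m and z of wand_aim in the frame of label_tall between -0.012 and 0.012 m and x of wand_aim in the frame of label_tall between -0.025 and 0.025 m and angle between the x axis of wand_center and the x axis of label_tall, either way round below 0.12 rad and linear speed of wand below 0.02 m/s and angular speed of wand below 0.15 rad/s and contact force between the fingers and wand above 0.5 N and x of the grasp point in the frame of wand_center below -0.034 m), for 1 s.
2. the wand lies flat on the bench, let go (height (world z) of wand_center below 0.028 m and angle between wand_center's own z axis and vertical below 0.15 rad and contact force between the fingers and wand below 0.05 N and linear speed of wand below 0.02 m/s), for 0.2 s.
3. the wand is lifted clear of the bench again, held by its middle (height (world z) of wand_center above 0.055 m and contact force between the fingers and wand above 0.5 N and x of the grasp point in the frame of wand_center between -0.034 and 0.03 m), for 0.1 s.
At the end, for the whole second after the job is handed in: The wand rests snapped in both clips of the holder, its head away from the end stop: its centre within 11 mm of the seat along the holder, 4 mm across and 4 mm in height, its axis within 0.07 rad of the holder's, at rest (x of wand_center in the frame of holder_seat between -0.011 and 0.011 m and y of wand_center in the frame of holder_seat between -0.004 and 0.004 m and z of wand_center in the frame of holder_seat between -0.004 and 0.004 m and angle between the x axis of wand_center and the x axis of holder_seat, either way round below 0.07 rad and x of wand_aim in the frame of holder_seat above 0.1 m and linear speed of wand below 0.02 m/s); the robot touches nothing.
It fails at once if a carton is shifted by more than 20 mm (distance of any of label_tall, label_middle, label_low from where it was at the start of the episode above 0.02 m).
It also fails if it takes over 54 s, if anything falls off the work surface, if the arm or the gripper's body presses on something with over 40 N, if the wrist force passes 120 N, or if a joint passes its speed limit or range.

## Working session

There is one attempt and no reset: what is moved stays moved. The work goes in short steps, Python scripts to look and compute and a tool call to move; the robot and the scene stay as the last step left them, time stands still between calls to the robot, and variables do not carry over. Pictures are saved under pics/ and viewed, about 8 in all and at most 12, crops included, and the job is handed in when it is done.

Besides the shell and the picture viewer there is one more tool, called after "Call:" as name(argument=value, ...) on one line, values as JSON. drive_tool: Moves the arm, as the interface text tells. Its arguments: {"type":"object","properties":{"rot":{"type":"array","items":{"type":"array","items":{"type":"number"}}},"dp":{"type":"array","items":{"type":"array","items":{"type":"number"}}},"hand":{"type":"array","items":{"type":"number"}},"squeeze":{"type":"number"}},"required":["rot","dp","hand"]}

```bash
ls; mkdir -p pics
python3 - <<'E'
from cell import robot
import cv2,json
print(robot.read_state(), robot.hold_point_z)
for n in("top","side"):
    c=robot.capture(n); cv2.imwrite(f"pics/{n}0.png",c["pixels"][:,:,::-1])
    print(n,{k:v for k,v in c.items() if k!="pixels"})
E
```

```text
pics
{'time': 0.0, 'joints': array([-1.36749262e+00,  5.28466035e-01,  1.43387246e+00,  1.18073147e-06,
        1.18140120e+00, -1.78488114e-01]), 'qd': array([ 0.00035753,  0.00137122, -0.00087235,  0.0015361 ,  0.00031266,
       -0.00043921]), 'joint_torque': array([-2.09188661e-04, -4.42354918e+01, -1.78025436e+01, -5.01182558e-05,
        8.50678305e-03,  1.04115782e-05]), 'eef_pos': array([ 0.23275579, -0.57928829,  0.23034319]), 'ee_rot': array([[ 9.27998773e-01,  3.72582998e-01, -4.32430069e-04],
       [ 3.72583053e-01, -9.27996469e-01,  2.10303938e-03],
       [ 3.82263141e-04, -2.11273408e-03, -9.99997695e-01]]), 'force': array([ 0.04581626, -0.34720049, -0.72331663]), 'moment': array([ 0.00815726,  0.01897925, -0.02239805]), 'finger_gap': 0.08555904814472617} 0.0187
top {'fov_y': 42.24969948344159, 'cx': 317.56994201658927, 'cy': 236.6848707177925, 'D': array([-0.20838802,  0.        ,  0.        ,  0.        ,  0.        ]), 'eye': array([-0.12730251, -0.35970731,  1.60292617]), 'rotation': array([[ 0.4615807 , -0.79106366,  0.4014493 ],
       [-0.88709352, -0.41308199,  0.20598143],
       [ 0.00288705, -0.45120012, -0.89241813]])}
side {'fov_y': 54.18659647859289, 'cx': 308.72730058355864, 'cy': 237.04887076484013, 'D': array([-0.12495355,  0.        ,  0.        ,  0.        ,  0.        ]), 'eye': array([0.11746498, 0.73521662, 0.67917056]), 'rotation': array([[-0.86501486, -0.2894757 ,  0.40982082],
       [-0.50166464,  0.48424773, -0.71682405],
       [ 0.00904834, -0.82565607, -0.56410121]])}
```

View pics/top0.png

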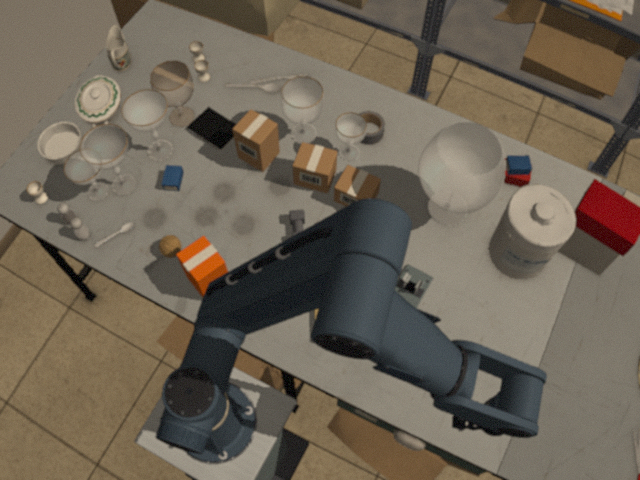

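View pics/side0.png

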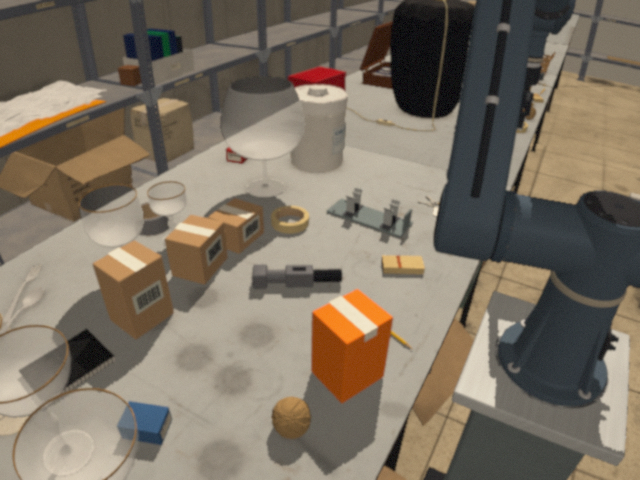

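Top: the arm hides part of the bench. Three brown cartons at (257,140), (315,167), (357,187), an orange box at (203,265), and the wand's head at (296,220). Side: wand from head (258,277) to black handle (342,275), holder at (370,215). Candidates for the tallest carton in the side view are the brown one at (135,290) and the orange one at (350,345). Brown fits, because it is plain cardboard with a barred label; the orange one is the look-alike. I'll confirm with a crop.

Run:
```python
import cv2,numpy as np
s=cv2.imread("pics/side0.png")
a=cv2.resize(s[180:245,315:425],None,fx=4,fy=4,interpolation=cv2.INTER_CUBIC)
b=cv2.resize(s[255:300,240:350],None,fx=4,fy=4,interpolation=cv2.INTER_CUBIC)
c=cv2.resize(s[235:345,85:175],None,fx=4,fy=4,interpolation=cv2.INTER_CUBIC)
im=np.zeros((440,800,3),np.uint8);im[:260,:440]=a;im[260:440,:440]=b;im[:440,440:800]=c
cv2.imwrite("pics/crop1.png",im)
```

```text
(no output)
```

View pics/crop1.png

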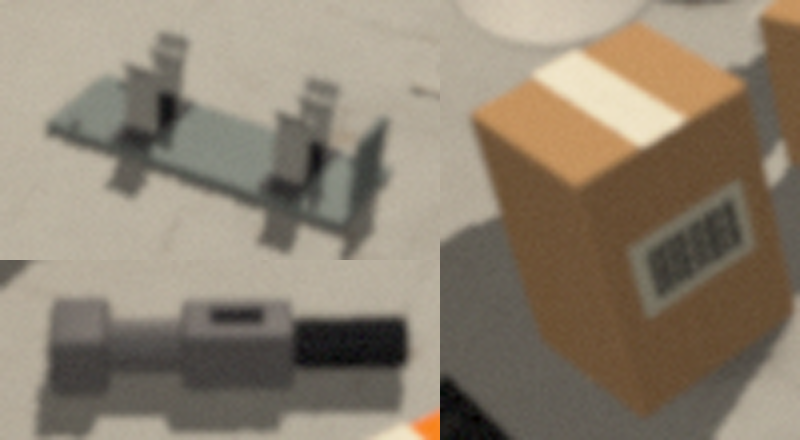

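The crop confirms it: the brown tall carton bears the label, centred at about side px (148,297). The wand's head is to the left in the side view. The holder's end stop is at its right end, (407,218).

```bash
cat > h.py <<'E'
import numpy as np,cv2
from cell import robot
def K(c):
    f=240/np.tan(np.radians(c["fov_y"]/2)); return np.array([[f,0,c["cx"]],[0,f,c["cy"]],[0,0,1]])
def ray(c,uv):
    p=cv2.undistortPoints(np.array(uv,float).reshape(-1,1,2),K(c),c["D"]).reshape(-1,2)
    return np.c_[p,np.ones(len(p))]@c["rotation"].T
def onz(c,uv,z):
    d=ray(c,uv); z=np.broadcast_to(z,len(d)); return c["eye"]+d*((z-c["eye"][2])/d[:,2])[:,None]
def proj(c,P):
    R=c["rotation"].T; return cv2.projectPoints(np.array(P,float).reshape(-1,1,3),cv2.Rodrigues(R)[0],-R@c["eye"],K(c),c["D"])[0].reshape(-1,2)
E
python3 - <<'E'
from h import *
np.set_printoptions(precision=4,suppress=True)
c=robot.capture("side"); np.save("side.npy",{k:v for k,v in c.items() if k!="pixels"},allow_pickle=True)
A=lambda l:[(315+u/4-.375,180+v/4-.375) for u,v in l]
B=lambda l:[(240+u/4-.375,255+(v-260)/4-.375) for u,v in l]
C=lambda l:[(85+(u-440)/4-.375,235+v/4-.375) for u,v in l]
print("label",onz(c,C([(628,250),(742,182),(754,245),(642,318),(691,249)]),np.array([.102,.102,.058,.058,.08])))
print("top",onz(c,C([(472,117),(580,188),(748,88),(640,25)]),.15), "bot",onz(c,C([(646,417),(792,310)]),0))
print("wand ax", onz(c,B([(405,341),(295,341),(52,345)]),.02))
print("wand body top",onz(c,B([(186,303),(291,303),(291,345),(183,345)]),.04))
print("base",onz(c,A([(48,125),(112,75),(345,222)]),.008))
print("clips tops",onz(c,A([(143,68),(172,36),(292,116),(320,84)]),.066))
t=robot.capture("top"); print("label in top px",proj(t,[[.6,.1,.08]]))
E
```

```text
label [[0.7202 0.3421 0.102 ]
 [0.7097 0.2776 0.102 ]
 [0.714  0.2756 0.058 ]
 [0.723  0.343  0.058 ]
 [0.7172 0.3102 0.08  ]]
top [[0.8061 0.3489 0.15  ]
 [0.7203 0.3572 0.15  ]
 [0.7086 0.2631 0.15  ]
 [0.7939 0.2532 0.15  ]] bot [[0.7247 0.3554 0.    ]
 [0.7158 0.2598 0.    ]]
wand ax [[ 0.4596 -0.0097  0.02  ]
 [ 0.5124  0.0216  0.02  ]
 [ 0.6267  0.0939  0.02  ]]
wand body top [[0.569  0.0451 0.04  ]
 [0.5189 0.0153 0.04  ]
 [0.5006 0.0473 0.04  ]
 [0.5506 0.0771 0.04  ]]
base [[ 0.627  -0.254   0.008 ]
 [ 0.6204 -0.3395  0.008 ]
 [ 0.406  -0.2469  0.008 ]]
clips tops [[ 0.5635 -0.2658  0.066 ]
 [ 0.5659 -0.3165  0.066 ]
 [ 0.4542 -0.2593  0.066 ]
 [ 0.4539 -0.3076  0.066 ]]
label in top px [[290.3751 208.9199]]
```

```bash
cat >> h.py <<'E'
from scipy.spatial.transform import Rotation as R_
np.set_printoptions(precision=4,suppress=True)
def go(p,yaw):
    "shift and turn in tool axes to TCP p, tool down, tool x at yaw"
    s=robot.read_state(); R=s["ee_rot"]
    T=R_.from_euler("z",yaw).as_matrix()@np.diag([1,-1,-1.])
    print("t",round(s["time"],2),"tcp",s["eef_pos"],"yaw",round(np.arctan2(R[1,0],R[0,0]),3),"gap",round(s["finger_gap"],4),"F",s["force"])
    print("dp",R.T@(np.array(p)-s["eef_pos"]),"rot",R_.from_matrix(R.T@T).as_rotvec(),"j",s["joints"])
E
python3 - <<'E'
from h import *
c=np.load("side.npy",allow_pickle=True).item()
print("orange top",onz(c,[(312,312),(350,340),(390,320),(355,293)],.15), onz(c,[(350,397)],0))
go([.50,.015,.2],.555)
E
```

```text
orange top [[0.389  0.2468 0.15  ]
 [0.3085 0.271  0.15  ]
 [0.272  0.1997 0.15  ]
 [0.349  0.1688 0.15  ]] [[0.3031 0.2603 0.    ]]
t 0.2 tcp [ 0.2328 -0.5795  0.2307] yaw 0.382 gap 0.0855 F [-0.3796  0.2754  0.5873]
dp [ 0.4695 -0.4522  0.0314] rot [-0.0013 -0.0003 -0.1732] j [-1.3675  0.5282  1.4334 -0.      1.1814 -0.1785]
```

Call:
drive_tool(rot=[[0,0,0],[0,0,0],[0,0,0],[0,0,0],[0,0,0]], dp=[[0.03,-0.029,0],[0.06,-0.058,0],[0.09,-0.087,0],[0.12,-0.116,0],[0.15,-0.145,0]], hand=[100,100,100,100,100])

```text
time: 0.62
eef_pos: [0.318, -0.3878, 0.2308]
ee_rot: [[0.928, 0.372, -0.0], [0.372, -0.928, 0.002], [0.0, -0.002, -1.0]]
force: [0.6, -0.6, -0.3]
finger_gap: 0.0854
```

Call:
drive_tool(rot=[[0,0,0],[0,0,0],[0,0,0],[0,0,0],[0,0,0]], dp=[[0.03,-0.029,0],[0.06,-0.058,0],[0.09,-0.087,0],[0.12,-0.116,0],[0.15,-0.145,0]], hand=[100,100,100,100,100])

```text
time: 1.03
eef_pos: [0.4028, -0.1975, 0.2312]
ee_rot: [[0.929, 0.371, 0.0], [0.371, -0.929, 0.002], [0.001, -0.001, -1.0]]
force: [0.6, -0.3, -1.2]
finger_gap: 0.0857
```

Call:
drive_tool(rot=[[0,0,0],[0,0,-0.05],[0,0,-0.1],[0,0,-0.17],[0,0,-0.17]], dp=[[0.03,-0.029,0],[0.06,-0.058,0],[0.09,-0.087,0],[0.12,-0.116,0],[0.15,-0.14,0]], hand=[100,100,100,100,100])

```text
time: 1.45
eef_pos: [0.4899, -0.0093, 0.2315]
ee_rot: [[0.851, 0.525, -0.001], [0.525, -0.851, 0.002], [0.0, -0.002, -1.0]]
force: [0.1, -0.9, 0.0]
finger_gap: 0.0853
```

Run:
```python
from h import *
go([.50,.015,.2],.555)
c=robot.capture("wrist"); np.save("w1.npy",c,allow_pickle=True); cv2.imwrite("pics/w1.png",c["pixels"][:,:,::-1])
print(c["eye"],c["rotation"],c["fov_y"])
print(proj(c,[[.5,.015,.02],[.542,.042,.04]]))
```

```text
t 1.45 tcp [ 0.4899 -0.0093  0.2315] yaw 0.553 gap 0.0853 F [ 0.0904 -0.86    0.007 ]
dp [ 0.0214 -0.0153  0.0316] rot [-0.002  -0.0003 -0.0019] j [-0.2485  0.3469  1.7629  0.0018  1.033   0.7683]
[0.5566 0.0321 0.3751] [[ 0.5244 -0.8103 -0.2616]
 [-0.8514 -0.5001 -0.158 ]
 [-0.0028  0.3056 -0.9521]] 67.16560344426264
[[307.1532 186.0784]
 [304.5427 134.1002]]
```

View pics/w1.png

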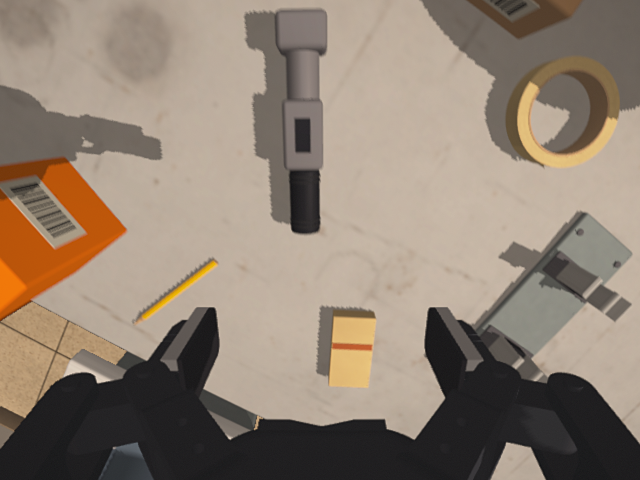

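The wrist view shows the wand lying head up in the picture at (302,30), body top corners (286,100) to (323,168), and handle end at (306,232). Around it are a yellow block at (352,348), the holder at lower right, and a tape ring.

Run:
```python
from h import *
c=np.load("w1.npy",allow_pickle=True).item()
im=c["pixels"]; g=cv2.cvtColor(im,cv2.COLOR_RGB2GRAY)
# handle mask
m=((g<60)).astype(np.uint8); m[:160]=0; m[245:]=0; m[:,:270]=0; m[:,340:]=0
n,l,st,ce=cv2.connectedComponentsWithStats(m); i=1+np.argmax(st[1:,4]); print(st[i],ce[i])
ys,xs=np.where(l==i)
mid=[(xs[ys==y].mean(),y) for y in (178,190,205,218)]
P=onz(c,mid,.022); print("handle ax",P)
# body/neck/head edges per row
hsv=cv2.cvtColor(im,cv2.COLOR_RGB2HSV)
for y in (20,35,60,75,85,110,125,150,165):
    row=g[y,265:340].astype(int); print(y,"".join(f"{v:4d}" for v in row[::2]))
print("body corners z.04",onz(c,[(286,100),(322,99),(323,170),(286,170)],.04))
print("head top z.04",onz(c,[(276,12),(326,10)],.04))
print("yellow",onz(c,[(333,312),(376,312),(370,387),(329,387)],.02))
```

```text
[ 289  170   31   63 1752] [304.2557 200.7266]
handle ax [[0.5055 0.0218 0.022 ]
 [0.4954 0.0157 0.022 ]
 [0.4827 0.0076 0.022 ]
 [0.4716 0.0004 0.022 ]]
20  103 103 104 103 104  70  85 113 122 122 121 122 122 122 124 123 123 123 124 124 125 124 125 126 125 125 126 126 125 125 119 157 177 176 174 174 173 172
35  105 105 105 105 107  79  81 106 120 120 120 120 121 121 121 121 123 122 122 123 123 124 125 125 125 124 125 125 125 126 121 154 177 176 177 178 177 177
60  115 106 105 105 106 106 106 106 106 106  97  61  68  80  89  98 106 116 125 128 131 134 134 131 128 122 113 154 180 179 178 178 178 177 178 178 179 178
75  121 105 106 106 106 106 106 106 106 107 102  64  68  78  88  97 106 114 125 128 131 136 135 132 129 124 115 153 182 180 180 181 181 181 180 179 179 179
85  144 104 106 106 106 107 106 107 106 108 105  67  67  77  87  97 105 114 122 128 132 136 137 132 129 125 115 150 183 181 181 182 182 181 181 180 178 175
110  107 107 106 106 108 107 108 107 101  76 111 123 123 123 124 123 124 125 124 125 125 125 126 126 126 127 128 128 121 172 177 178 179 181 182 181 181 181
125  107 107 108 108 108 107 107 108 107  75 101 122 122 123 120  58  40  42  41  43  42  42  49 127 126 126 127 127 122 172 182 182 182 182 181 181 181 182
150  108 109 107 107 108 108 107 108 109  88  86 118 122 121 123  77  38  41  41  39  40  40  42 117 126 126 127 127 124 164 181 181 182 181 180 179 180 180
165  179 179 140 106 107 108 107 107 107 102  78 112 120 120 119 121 121 121 122 122 123 122 123 123 124 125 125 126 124 166 182 181 180 181 181 181 181 180
body corners z.04 [[0.5583 0.0707 0.04  ]
 [0.5755 0.0443 0.04  ]
 [0.5235 0.0112 0.04  ]
 [0.5057 0.0402 0.04  ]]
head top z.04 [[0.6141 0.1128 0.04  ]
 [0.6369 0.0783 0.04  ]]
yellow [[ 0.3956 -0.0808  0.02  ]
 [ 0.4205 -0.1213  0.02  ]
 [ 0.333  -0.1728  0.02  ]
 [ 0.3072 -0.1309  0.02  ]]
```

Call:
drive_tool(rot=[[0,0,-0.01],[0,0,-0.01],[0,0,-0.01],[0,0,-0.01],[0,0,-0.01]], dp=[[0.021,-0.017,0.035],[0.021,-0.017,0.07],[0.021,-0.017,0.105],[0.021,-0.017,0.14],[0.021,-0.017,0.165]], hand=[100,100,100,100,100], squeeze=90)

```text
time: 1.92
eef_pos: [0.5024, 0.0232, 0.0647]
ee_rot: [[0.844, 0.536, 0.002], [0.536, -0.844, 0.006], [0.005, -0.004, -1.0]]
force: [-0.7, -0.6, -0.3]
finger_gap: 0.0855
```

Run:
```python
from h import *
go([.499,.0165,.006],.563)
```

```text
t 1.92 tcp [0.5024 0.0232 0.0647] yaw 0.566 gap 0.0855 F [-0.7259 -0.6178 -0.3462]
dp [-0.0068  0.0041  0.0586] rot [-0.0042 -0.0054  0.0029] j [-0.1805  0.6415  1.8719  0.0115  0.6271  0.815 ]
```

Call:
drive_tool(rot=[[-0.004,-0.005,0],[-0.004,-0.005,0],[-0.004,-0.005,0],[-0.004,-0.005,0],[-0.004,-0.005,0]], dp=[[-0.007,0.004,0.02],[-0.007,0.004,0.04],[-0.007,0.004,0.055],[-0.007,0.004,0.0585],[-0.007,0.004,0.0585]], hand=[100,100,100,100,100])

```text
time: 2.33
eef_pos: [0.4981, 0.0164, 0.0051]
ee_rot: [[0.844, 0.536, -0.002], [0.536, -0.844, 0.001], [-0.001, -0.002, -1.0]]
force: [-0.1, -0.4, 1.3]
finger_gap: 0.0855
```

Call:
drive_tool(rot=[[0,0,0],[0,0,0],[0,0,0],[0,0,0],[0,0,0]], dp=[[0,0,0],[0,0,0],[0,0,0],[0,0,0],[0,0,0]], hand=[60,30,0,0,0])

```text
time: 2.75
eef_pos: [0.4986, 0.0161, 0.006]
ee_rot: [[0.844, 0.536, -0.001], [0.536, -0.844, 0.0], [-0.0, -0.001, -1.0]]
force: [0.5, -0.9, 9.7]
finger_gap: 0.0275
```

Call:
drive_tool(rot=[[0,0,0],[0,0,0],[0,0,0],[0,0,0],[0,0,0]], dp=[[0,0,0],[0,0,0],[0,0,0],[0,0,0],[0,0,0]], hand=[0,0,0,0,0])

```text
time: 3.17
eef_pos: [0.4988, 0.0161, 0.0063]
ee_rot: [[0.844, 0.536, -0.0], [0.536, -0.844, 0.0], [-0.0, -0.0, -1.0]]
force: [-0.6, -0.9, 4.1]
finger_gap: 0.0272
```

Run:
```python
from h import *
go([.499,.0165,.006],.563)
```

```text
t 3.17 tcp [0.4988 0.0161 0.0063] yaw 0.566 gap 0.0272 F [-0.5715 -0.8713  4.0989]
dp [ 0.0004 -0.0002  0.0003] rot [-0.0003  0.      0.003 ] j [-0.1922  0.7552  1.8968  0.0004  0.4898  0.8123]
```

Call:
drive_tool(rot=[[0,0,0],[0,0,0],[0,0,0],[0,0,0],[0,0,0]], dp=[[0,0,-0.01],[0,0,-0.03],[0,0,-0.05],[0,0,-0.07],[0,0,-0.09]], hand=[0,0,0,0,0])

```text
time: 3.58
eef_pos: [0.498, 0.0162, 0.0972]
ee_rot: [[0.844, 0.536, -0.002], [0.536, -0.844, 0.0], [-0.001, -0.001, -1.0]]
force: [0.6, -0.8, -1.3]
finger_gap: 0.0271
```

Run:
```python
from h import *
go([.499,.0165,.096],.563)
c=robot.capture("wrist"); cv2.imwrite("pics/w2.png",c["pixels"][:,:,::-1]); np.save("w2.npy",c,allow_pickle=True)
s=robot.capture("side"); cv2.imwrite("pics/s2.png",cv2.resize(s["pixels"][180:320,160:400,::-1],None,fx=3,fy=3)); np.save("s2.npy",s,allow_pickle=True)
```

```text
t 3.58 tcp [0.498  0.0162 0.0972] yaw 0.566 gap 0.0271 F [ 0.5936 -0.8129 -1.3009]
dp [0.001  0.0003 0.0012] rot [-0.0013  0.0012  0.0032] j [-0.1921  0.5773  1.8635  0.0002  0.7025  0.8123]
```

View pics/s2.png

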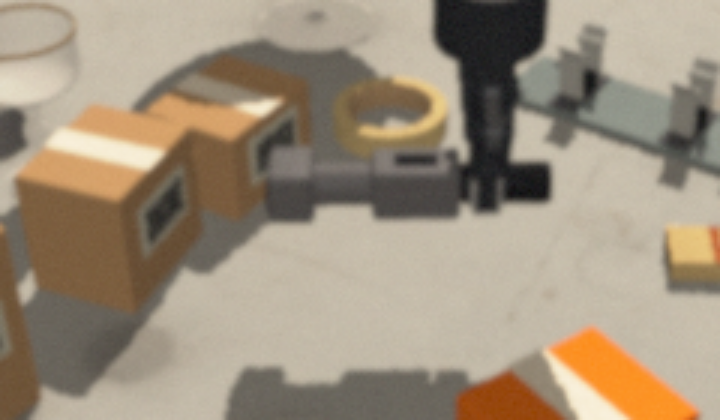

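Wand is held level in the side crop: head end at (268,183), handle end at (548,182).

Run:
```python
from h import *
s=np.load("s2.npy",allow_pickle=True).item()
n=np.array([-np.sin(.566),np.cos(.566),0]); p0=np.array([.498,.0162,.1])
d=ray(s,[(342.4,240.4),(249,240.7)]); t=((p0-s["eye"])@n)/(d@n); print("tail,nose",s["eye"]+d*t[:,None])
print("mid,low front",onz(s,[(160+162/3,180+207/3),(160+275/3,180+145/3)],[.06,.045]))
go([.4864,.3355,.0663],-.11)
```

```text
tail,nose [[ 0.4602 -0.0078  0.1146]
 [ 0.6262  0.0977  0.1176]]
mid,low front [[ 0.727   0.0997  0.06  ]
 [ 0.7179 -0.0314  0.045 ]]
t 3.68 tcp [0.5005 0.0159 0.099 ] yaw 0.566 gap 0.0276 F [ 0.513   0.0751 -1.1447]
dp [ 0.1595 -0.2774  0.0323] rot [ 0.0022 -0.0053  0.6763] j [-0.192   0.5743  1.8617  0.0003  0.7     0.8124]
```

Call:
drive_tool(rot=[[0,0,0],[0,0,0],[0,0,0.05],[0,0,0.1],[0,0,0.15]], dp=[[0.012,-0.02,0],[0.03,-0.047,0],[0.05,-0.078,0],[0.065,-0.105,0.005],[0.08,-0.13,0.01]], hand=[0,0,0,0,0])

```text
time: 4.1
eef_pos: [0.4972, 0.17, 0.0879]
ee_rot: [[0.916, 0.402, 0.004], [0.402, -0.916, -0.001], [0.003, 0.002, -1.0]]
force: [0.1, -0.2, -2.2]
finger_gap: 0.0273
```

Run:
```python
from h import *
go([.4864,.3355,.065],-.11)
```

```text
t 4.1 tcp [0.4972 0.17   0.0879] yaw 0.414 gap 0.0273 F [ 0.082  -0.2289 -2.1617]
dp [ 0.0566 -0.1559  0.0227] rot [ 0.0015 -0.0036  0.5239] j [ 0.1175  0.616   1.8046 -0.0021  0.7175  1.276 ]
```

Call:
drive_tool(rot=[[0,0,0.1],[0,0,0.2],[0,0,0.3],[0,0,0.4],[0,0,0.5]], dp=[[0.011,-0.03,0.005],[0.022,-0.06,0.01],[0.033,-0.09,0.015],[0.044,-0.12,0.02],[0.054,-0.145,0.022]], hand=[0,0,0,0,0])

```text
time: 4.52
eef_pos: [0.4863, 0.3261, 0.0636]
ee_rot: [[0.996, -0.09, -0.0], [-0.09, -0.996, -0.002], [0.0, 0.002, -1.0]]
force: [-0.3, -0.8, -1.9]
finger_gap: 0.0274
```

Run:
```python
from h import *
go([.4864,.3355,.065],-.11)
```

```text
t 4.52 tcp [0.4863 0.3261 0.0636] yaw -0.09 gap 0.0274 F [-0.3293 -0.7683 -1.8931]
dp [-0.0008 -0.0094 -0.0014] rot [ 0.0022 -0.0002  0.0198] j [ 0.401   0.7098  1.6581 -0.0028  0.7746  2.064 ]
```

Call:
drive_tool(rot=[[0,0,0.02],[0,0,0.02],[0,0,0.02]], dp=[[-0.001,-0.009,-0.0015],[-0.001,-0.009,-0.0015],[-0.001,-0.009,-0.0015]], hand=[0,0,0])

```text
time: 4.77
eef_pos: [0.4848, 0.335, 0.0638]
ee_rot: [[0.994, -0.107, -0.002], [-0.107, -0.994, -0.004], [-0.002, 0.004, -1.0]]
force: [1.1, 0.1, -2.5]
finger_gap: 0.0273
```

Run:
```python
from h import *
go([.4864,.3355,.065],-.11)
im=[]
for n in("wrist","side","top"):
    c=robot.capture(n); np.save(f"{n}3.npy",c,allow_pickle=True); p=proj(c,[[.717,.31,.08],[.717,.31,.102],[.486,.3355,.08]]); print(n,p)
    if n=="wrist": im.append(cv2.resize(c["pixels"],(533,400)))
    else:
        u,v=np.clip(((p[0]+p[2])/2).astype(int),[67,100],[573,380]); im.append(cv2.resize(c["pixels"][v-100:v+100,u-67:u+66],(266,400),interpolation=cv2.INTER_CUBIC)); print(u,v)
cv2.imwrite("pics/aim.png",cv2.resize(np.hstack(im[:2]),(799,400))[:,:,::-1])
```

```text
t 4.77 tcp [0.4848 0.335  0.0638] yaw -0.108 gap 0.0273 F [ 1.1058  0.0662 -2.5195]
dp [ 0.0015 -0.0006 -0.0012] rot [0.0038 0.002  0.0024] j [ 0.4163  0.7135  1.6459 -0.0032  0.7859  2.0971]
wrist [[ 322.7254 -330.0225]
 [ 322.4881 -140.4877]
 [ 321.7454  326.5001]]
side [[147.5203 296.843 ]
 [145.3162 288.1401]
 [234.7344 353.3839]]
191 325
top [[247.4138 150.1905]
 [246.7109 145.9273]
 [198.4786 206.6693]]
222 178
```

View pics/aim.png

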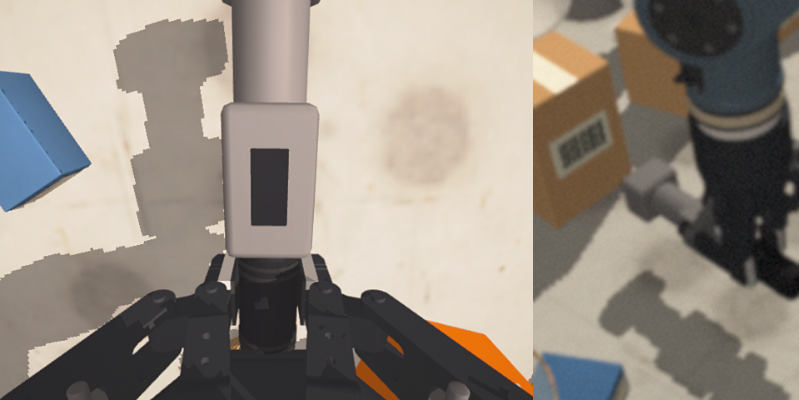

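Run:
```python
from h import *
t=np.load("top3.npy",allow_pickle=True).item(); s=np.load("side3.npy",allow_pickle=True).item(); w=np.load("wrist3.npy",allow_pickle=True).item()
def lab(c,u,v,r=14):
    g=cv2.cvtColor(c["pixels"],cv2.COLOR_RGB2GRAY)[v-r:v+r,u-r:u+r]
    m=((g<70)*255).astype(np.uint8); m=cv2.morphologyEx(m,cv2.MORPH_CLOSE,np.ones((3,3),np.uint8))
    n,l,st,ce=cv2.connectedComponentsWithStats(m); i=1+np.argmax(st[1:,4]); return ce[i]+[u-r,v-r],st[i]
a=lab(t,247,150,12); b=lab(s,148,297,16); print(a,b)
P=[]; D=[]
for c,(p,_) in((t,a),(s,b)):
    d=ray(c,[p])[0]; D.append(d/np.linalg.norm(d)); P.append(c["eye"])
A=sum(np.eye(3)-np.outer(d,d) for d in D); bb=sum((np.eye(3)-np.outer(d,d))@p for d,p in zip(D,P)); print("tri",np.linalg.solve(A,bb), onz(t,[a[0]],.08),onz(s,[b[0]],.08))
st=robot.read_state(); T=st["eef_pos"]; R=st["ee_rot"]; y=np.arctan2(R[1,0],R[0,0]); ex=np.array([np.cos(y),np.sin(y),0]); ey=np.array([-np.sin(y),np.cos(y),0])
for off in(.0137,.017):
    C=T+.052*ex; C[2]=T[2]+off
    print(off,"body corners",(proj(w,[C+a*ex+b*ey+[0,0,.02] for a,b in((.028,.018),(.028,-.018),(-.034,-.018),(-.034,.018))])*[533/640,400/480]).round(1).tolist(),
     "nose side",proj(s,[C+.1*ex]))
    print("aim",C+.18*ex)
g=cv2.cvtColor(w["pixels"],cv2.COLOR_RGB2GRAY)
for r in(60,140,200,290): print(r,np.argwhere(np.abs(np.diff(g[r,240:420].astype(int)))>22).ravel()+240)
```

```text
(array([245.9257, 150.1914]), array([  0,   0,  24,  24, 538], dtype=int32)) (array([153.087 , 293.4493]), array([16,  6, 12, 13, 69], dtype=int32))
tri [0.7048 0.3066 0.0935] [[0.715 0.314 0.08 ]] [[0.7149 0.2971 0.08  ]]
0.0137 body corners [[221.7, 95.9], [326.1, 96.3], [316.9, 257.3], [228.3, 257.2]] nose side [[175.727  314.8206]]
aim [0.7164 0.308  0.0783]
0.017 body corners [[220.3, 95.7], [328.0, 96.1], [318.2, 261.3], [227.3, 261.3]] nose side [[175.4417 313.5135]]
aim [0.7164 0.308  0.0816]
60 [272 278 279 369 370]
140 [244 245 264 265 382 383]
200 [266 299 300 345 346 379]
290 [269 270 374]
```

Aim point is about (0.716,0.309,0.080) against label (0.717,0.310,0.080), so all tolerances are met. The colour-threshold label check in this script was unreliable, so I used the corner picks. Holding for 2 s.

Call:
drive_tool(rot=[[0,0,0],[0,0,0],[0,0,0],[0,0,0],[0,0,0]], dp=[[0,0,0],[0,0,0],[0,0,0],[0,0,0],[0,0,0]], hand=[0,0,0,0,0])

```text
time: 5.33
eef_pos: [0.486, 0.3335, 0.0648]
ee_rot: [[0.994, -0.111, -0.001], [-0.111, -0.994, -0.003], [-0.001, 0.003, -1.0]]
force: [-0.1, -0.4, -1.6]
finger_gap: 0.0275
```

Call:
drive_tool(rot=[[0,0,0],[0,0,0],[0,0,0],[0,0,0],[0,0,0]], dp=[[0,0,0],[0,0,0],[0,0,0],[0,0,0],[0,0,0]], hand=[0,0,0,0,0])

```text
time: 5.75
eef_pos: [0.4859, 0.3335, 0.0647]
ee_rot: [[0.994, -0.111, -0.001], [-0.111, -0.994, -0.003], [-0.001, 0.003, -1.0]]
force: [-0.2, 0.1, -2.1]
finger_gap: 0.0273
```

Call:
drive_tool(rot=[[0,0,0],[0,0,0],[0,0,0],[0,0,0],[0,0,0]], dp=[[0,0,0],[0,0,0],[0,0,0],[0,0,0],[0,0,0]], hand=[0,0,0,0,0])

```text
time: 6.17
eef_pos: [0.4859, 0.3335, 0.0647]
ee_rot: [[0.994, -0.111, -0.001], [-0.111, -0.994, -0.003], [-0.001, 0.003, -1.0]]
force: [-0.3, -0.4, -1.6]
finger_gap: 0.0276
```

Call:
drive_tool(rot=[[0,0,0],[0,0,0],[0,0,0],[0,0,0],[0,0,0]], dp=[[0,0,0],[0,0,0],[0,0,0],[0,0,0],[0,0,0]], hand=[0,0,0,0,0])

```text
time: 6.58
eef_pos: [0.486, 0.3335, 0.0647]
ee_rot: [[0.994, -0.111, -0.001], [-0.111, -0.994, -0.003], [-0.001, 0.003, -1.0]]
force: [0.0, -0.2, -2.1]
finger_gap: 0.0269
```

Call:
drive_tool(rot=[[0,0,0],[0,0,0],[0,0,0],[0,0,0],[0,0,0]], dp=[[0,0,0],[0,0,0],[0,0,0],[0,0,0],[0,0,0]], hand=[0,0,0,0,0])

```text
time: 7.0
eef_pos: [0.4859, 0.3335, 0.0647]
ee_rot: [[0.994, -0.111, -0.001], [-0.111, -0.994, -0.003], [-0.001, 0.003, -1.0]]
force: [0.7, 0.2, -2.4]
finger_gap: 0.0275
```

Call:
drive_tool(rot=[[0,0,0],[0,0,0],[0,0,0],[0,0,0],[0,0,0]], dp=[[0,0,0],[0,0,0],[0,0,0],[0,0,0],[0,0,0]], hand=[0,0,0,0,0])

```text
time: 7.42
eef_pos: [0.486, 0.3335, 0.0647]
ee_rot: [[0.994, -0.111, -0.001], [-0.111, -0.994, -0.003], [-0.001, 0.003, -1.0]]
force: [0.1, 1.0, -1.6]
finger_gap: 0.0275
```

Call:
drive_tool(rot=[[0,0,0],[0,0,0],[0,0,0],[0,0,0],[0,0,0]], dp=[[0,0,0.012],[0,0,0.026],[0,0,0.04],[0,0,0.05],[0,0,0.054]], hand=[0,0,0,0,0])

```text
time: 7.83
eef_pos: [0.4847, 0.3328, 0.0085]
ee_rot: [[0.994, -0.111, -0.005], [-0.111, -0.994, -0.004], [-0.004, 0.005, -1.0]]
force: [0.5, 0.6, -2.0]
finger_gap: 0.0275
```

Run:
```python
from h import *
go([.486,.3335,.0065],-.111)
```

```text
t 7.83 tcp [0.4847 0.3328 0.0085] yaw -0.112 gap 0.0275 F [ 0.4831  0.5811 -2.0031]
dp [ 0.0012 -0.0009  0.002 ] rot [ 0.0048  0.004  -0.0005] j [ 0.4128  0.8038  1.6624 -0.0035  0.6813  2.0978]
```

Now the last 2 mm, then open.

Call:
drive_tool(rot=[[0,0,0],[0,0,0],[0,0,0]], dp=[[0,0,0.001],[0,0,0.002],[0,0,0.002]], hand=[0,0,0])

```text
time: 8.08
eef_pos: [0.4848, 0.3328, 0.0068]
ee_rot: [[0.994, -0.111, -0.004], [-0.111, -0.994, -0.004], [-0.004, 0.005, -1.0]]
force: [-0.1, 0.9, -1.3]
finger_gap: 0.0275
```

Call:
drive_tool(rot=[[0,0,0],[0,0,0],[0,0,0],[0,0,0],[0,0,0]], dp=[[0,0,0],[0,0,0],[0,0,0],[0,0,0],[0,0,0]], hand=[40,70,100,100,100])

```text
time: 8.5
eef_pos: [0.485, 0.3329, 0.0071]
ee_rot: [[0.994, -0.111, -0.004], [-0.111, -0.994, -0.004], [-0.003, 0.004, -1.0]]
force: [-0.0, 0.4, -0.7]
finger_gap: 0.0802
```

Call:
drive_tool(rot=[[0,0,0],[0,0,0],[0,0,0],[0,0,0],[0,0,0]], dp=[[0,0,0],[0,0,0],[0,0,0],[0,0,0],[0,0,0]], hand=[100,100,100,100,100])

```text
time: 8.92
eef_pos: [0.485, 0.3329, 0.0071]
ee_rot: [[0.994, -0.111, -0.004], [-0.111, -0.994, -0.004], [-0.003, 0.004, -1.0]]
force: [0.3, -0.8, -0.1]
finger_gap: 0.0852
```

Call:
drive_tool(rot=[[0,0,0],[0,0,0],[0,0,0],[0,0,0],[0,0,0]], dp=[[0,0,-0.025],[0,0,-0.055],[0,0,-0.09],[0,0,-0.12],[0,0,-0.15]], hand=[100,100,100,100,100])

```text
time: 9.33
eef_pos: [0.4854, 0.3334, 0.1586]
ee_rot: [[0.994, -0.111, -0.004], [-0.111, -0.994, -0.004], [-0.003, 0.004, -1.0]]
force: [0.1, -0.3, 0.3]
finger_gap: 0.0853
```

Run:
```python
from h import *
go([.538,.328,.156],-.111)
c=robot.capture("wrist"); cv2.imwrite("pics/w4.png",c["pixels"][:,:,::-1]); np.save("w4.npy",c,allow_pickle=True)
```

```text
t 9.33 tcp [0.4854 0.3334 0.1586] yaw -0.112 gap 0.0853 F [ 0.0597 -0.3134  0.3139]
dp [ 0.0529 -0.0005  0.0024] rot [ 0.0044  0.0031 -0.0005] j [ 0.4134  0.5723  1.5903 -0.0027  0.9838  2.0972]
```

View pics/w4.png

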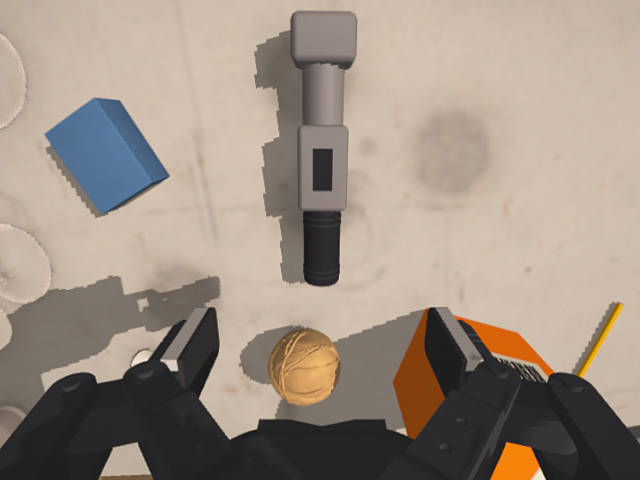

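Wand lies flat and free: body corners (298,126) to (347,210), handle end (321,285). A ball at (305,365) and the blue block at (105,155) are clear of it.

Run:
```python
from h import *
c=np.load("w4.npy",allow_pickle=True).item()
B=onz(c,[(298,126),(347.5,126),(347.5,210),(298.5,210)],.04); m=B.mean(0); print(B,m)
H=onz(c,[(321,285),(322,214)],.02); N=onz(c,[(291.5,12),(356.5,12)],.04); print("tail",H,"nose",N)
yaw=np.arctan2(*(N.mean(0)-m)[1::-1]); print("yaw",yaw)
print("blue/ball/orange",onz(c,[(168,177),(305,330),(395,380)],[.03,.03,0.1]))
go([m[0]-.002,m[1],.1],-.111)
```

```text
[[0.5641 0.3412 0.04  ]
 [0.5603 0.307  0.04  ]
 [0.5007 0.3125 0.04  ]
 [0.5048 0.3486 0.04  ]] [0.5325 0.3273 0.04  ]
tail [[0.4331 0.3399 0.02  ]
 [0.4949 0.3321 0.02  ]] nose [[0.6354 0.3362 0.04  ]
 [0.6308 0.2945 0.04  ]]
yaw -0.11871941823514306
blue/ball/orange [[0.5393 0.4443 0.03  ]
 [0.397  0.3579 0.03  ]
 [0.3937 0.2939 0.1   ]]
t 9.38 tcp [0.4888 0.3352 0.1647] yaw -0.111 gap 0.0852 F [0.6617 0.3088 2.9632]
dp [0.0419 0.0033 0.0649] rot [-0.0014 -0.0067 -0.0002] j [ 0.4138  0.5647  1.5841 -0.0026  0.9863  2.0972]
```

Call:
drive_tool(rot=[[0,-0.006,0],[0,-0.006,0],[0,-0.006,0],[0,-0.006,0],[0,-0.006,0]], dp=[[0.03,0.003,0.01],[0.042,0.003,0.04],[0.042,0.003,0.07],[0.042,0.003,0.1],[0.042,0.003,0.105]], hand=[100,100,100,100,100])

```text
time: 9.8
eef_pos: [0.5276, 0.3259, 0.0549]
ee_rot: [[0.994, -0.112, -0.008], [-0.112, -0.994, -0.002], [-0.008, 0.003, -1.0]]
force: [-0.8, 0.1, -0.1]
finger_gap: 0.0856
```

Run:
```python
from h import *
go([.531,.3277,.006],-.113)
```

```text
t 9.8 tcp [0.5276 0.3259 0.0549] yaw -0.112 gap 0.0856 F [-0.7817  0.1122 -0.1002]
dp [ 0.0035 -0.0023  0.0489] rot [0.0032 0.0079 0.0012] j [0.3729 0.7562 1.5637 0.0011 0.8301 2.0547]
```

Call:
drive_tool(rot=[[0.003,0.008,0],[0.003,0.008,0],[0.003,0.008,0],[0.003,0.008,0],[0.003,0.008,0]], dp=[[0.0035,-0.002,0.015],[0.0035,-0.002,0.03],[0.0035,-0.002,0.043],[0.0035,-0.002,0.0485],[0.0035,-0.002,0.0485]], hand=[100,100,100,100,100], squeeze=90)

```text
time: 10.22
eef_pos: [0.5302, 0.3272, 0.0055]
ee_rot: [[0.994, -0.111, -0.002], [-0.111, -0.994, -0.001], [-0.002, 0.001, -1.0]]
force: [0.2, 0.3, -0.2]
finger_gap: 0.0851
```

Call:
drive_tool(rot=[[0,0,0],[0,0,0],[0,0,0],[0,0,0],[0,0,0]], dp=[[0,0,0],[0,0,0],[0,0,0],[0,0,0],[0,0,0]], hand=[70,40,0,0,0])

```text
time: 10.63
eef_pos: [0.5311, 0.3276, 0.0068]
ee_rot: [[0.994, -0.112, 0.0], [-0.112, -0.994, -0.0], [0.0, -0.0, -1.0]]
force: [0.9, 1.0, -1.0]
finger_gap: 0.0347
```

Call:
drive_tool(rot=[[0,0,0],[0,0,0],[0,0,0],[0,0,0],[0,0,0]], dp=[[0,0,0],[0,0,0],[0,0,0],[0,0,0],[0,0,0]], hand=[0,0,0,0,0])

```text
time: 11.05
eef_pos: [0.5309, 0.3275, 0.0068]
ee_rot: [[0.994, -0.111, 0.0], [-0.111, -0.994, -0.0], [0.0, 0.0, -1.0]]
force: [-1.5, -1.1, 0.3]
finger_gap: 0.0348
```

Call:
drive_tool(rot=[[0,0,0],[0,0,0],[0,0,0],[0,0,0],[0,0,0]], dp=[[0,0,-0.01],[0,0,-0.035],[0,0,-0.07],[0,0,-0.105],[0,0,-0.135]], hand=[0,0,0,0,0])

```text
time: 11.47
eef_pos: [0.531, 0.3276, 0.1441]
ee_rot: [[0.994, -0.112, 0.001], [-0.112, -0.994, 0.0], [0.001, -0.0, -1.0]]
force: [0.3, 0.4, -2.5]
finger_gap: 0.0351
```

Run:
```python
from h import *
go([.51,-.288,.16],-.07)
```

```text
t 11.47 tcp [0.531  0.3276 0.1441] yaw -0.112 gap 0.0351 F [ 0.2693  0.3636 -2.4744]
dp [ 0.0478  0.6141 -0.016 ] rot [-0.0002 -0.0008 -0.0417] j [ 0.374   0.6303  1.514  -0.0002  0.9965  2.0566]
```

Call:
drive_tool(rot=[[0,0,0],[0,0,0],[0,0,0],[0,0,0],[0,0,0]], dp=[[0,0.025,-0.005],[0,0.055,-0.01],[0.005,0.09,-0.015],[0.008,0.125,-0.02],[0.01,0.16,-0.02]], hand=[0,0,0,0,0])

```text
time: 11.88
eef_pos: [0.5235, 0.1663, 0.1658]
ee_rot: [[0.994, -0.11, 0.004], [-0.11, -0.994, 0.0], [0.004, -0.001, -1.0]]
force: [1.0, 0.0, -2.5]
finger_gap: 0.035
```

Call:
drive_tool(rot=[[0,0,0],[0,0,0],[0,0,-0.01],[0,0,-0.03],[0,0,-0.04]], dp=[[0.003,0.035,0],[0.006,0.07,0],[0.009,0.105,0],[0.012,0.14,0],[0.015,0.175,0]], hand=[0,0,0,0,0])

```text
time: 12.3
eef_pos: [0.5185, -0.0108, 0.1663]
ee_rot: [[0.998, -0.07, 0.004], [-0.07, -0.998, 0.0], [0.004, -0.001, -1.0]]
force: [-0.2, 0.1, -2.4]
finger_gap: 0.0353
```

Call:
drive_tool(rot=[[0,0,0],[0,0,0],[0,0,0],[0,0,0]], dp=[[0.002,0.03,0],[0.004,0.055,0],[0.006,0.08,0],[0.006,0.08,0]], hand=[0,0,0,0])

```text
time: 12.63
eef_pos: [0.52, -0.0958, 0.1671]
ee_rot: [[0.997, -0.074, 0.007], [-0.074, -0.997, -0.003], [0.007, 0.002, -1.0]]
force: [0.3, -0.5, -1.5]
finger_gap: 0.0348
```

Run:
```python
from h import *
go([.51,-.288,.16],-.07)
c=robot.capture("wrist"); cv2.imwrite("pics/w5.png",c["pixels"][:,:,::-1]); np.save("w5.npy",c,allow_pickle=True)
```

```text
t 12.63 tcp [ 0.52   -0.0958  0.1671] yaw -0.074 gap 0.0348 F [ 0.2578 -0.4785 -1.5318]
dp [0.0042 0.1924 0.0076] rot [ 0.0022 -0.0072 -0.004 ] j [-0.3938  0.4866  1.7434  0.0002  0.904   1.2508]
```

View pics/w5.png

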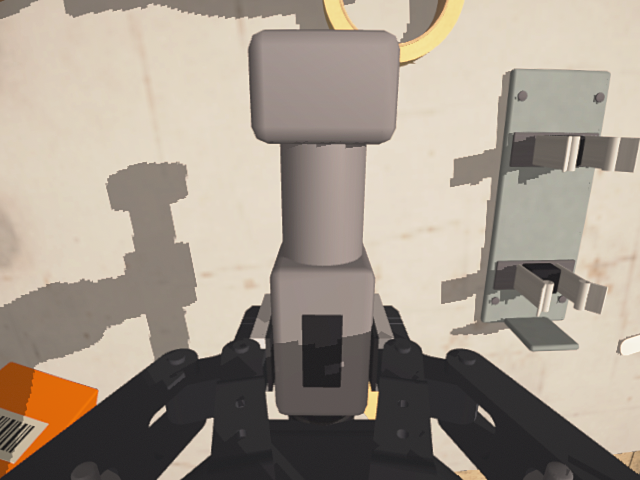

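The holder is clear at right: plate corners (513,69), (609,71), (483,321); screws (522,97), (599,98), (494,301), (561,300); end stop at the bottom (540,335). So +x is up in the picture, the same way as the wand's nose.

Run:
```python
from h import *
c=np.load("w5.npy",allow_pickle=True).item(); g=cv2.cvtColor(c["pixels"],cv2.COLOR_RGB2GRAY)
P=onz(c,[(513,69.5),(609.5,71),(483,321.5)],.008); S=onz(c,[(522,97),(599.5,98),(494.5,301),(561,300)],.01)
print("plate",P,"\nscrews",S)
f,r=S[:2].mean(0),S[2:].mean(0)
print("screw mids",f,r,"yaw",np.arctan2(*(f-r)[1::-1]),"left edge yaw",np.arctan2(*(P[0]-P[2])[1::-1]),"len",np.linalg.norm(P[0]-P[2]),"front edge yaw",np.arctan2(*(P[0]-P[1])[1::-1])-np.pi/2,"w",np.linalg.norm(P[0]-P[1]))
fm=P[:2].mean(0); y=np.arctan2(*(P[0]-P[2])[1::-1])
cl=onz(c,[(533,153),(628,150),(545,298),(597,296)],.066); print("clip top?",cl)
# wand body in the camera, z axis=tcp+.0132
t=np.array([.52,-.0958]); Z=.1671+.0132
B=onz(c,[(273,300),(373,300),(273,400),(373,400)],Z+.02); N=onz(c,[(282,170),(366,170)],Z); Hd=onz(c,[(250,60),(398,60)],Z+.01)
e=np.array([np.cos(-.074),np.sin(-.074)]); n=np.array([-e[1],e[0]])
for q in(B[:2],B[2:],N,Hd): print("wand off", (q.mean(0)[:2]-t)@e,(q.mean(0)[:2]-t)@n, np.linalg.norm(q[0]-q[1]))
```

```text
plate [[ 0.6319 -0.255   0.008 ]
 [ 0.6279 -0.3364  0.008 ]
 [ 0.4095 -0.2428  0.008 ]] 
screws [[ 0.6107 -0.2625  0.01  ]
 [ 0.6072 -0.3285  0.01  ]
 [ 0.4317 -0.2514  0.01  ]
 [ 0.427  -0.3167  0.01  ]]
screw mids [ 0.6089 -0.2955  0.01  ] [ 0.4293 -0.284   0.01  ] yaw -0.06379132787476081 left edge yaw -0.054759526042813596 len 0.22272431154174827 front edge yaw -0.048988601974904844 w 0.08149114443950975
clip top? [[ 0.5717 -0.2427  0.066 ]
 [ 0.5701 -0.3119  0.066 ]
 [ 0.4615 -0.2633  0.066 ]
 [ 0.4593 -0.3059  0.066 ]]
wand off 0.021329595819768316 0.00015330360228192947 0.034012832244197516
wand off -0.020788983409987315 0.00013557921423074709 0.037895585259118285
wand off 0.06278060250583052 -0.00029812593268492554 0.030135230938150296
wand off 0.09762221128105766 -0.00019830632121439057 0.045560892813086916
```

Call:
drive_tool(rot=[[0,-0.005,0],[0,-0.007,-0.007],[0,-0.007,-0.014],[0,-0.007,-0.014],[0,-0.007,-0.014]], dp=[[0.002,0.03,0],[0.004,0.07,0],[0.005,0.11,0],[0.006,0.15,0.01],[0.007,0.185,0.02]], hand=[0,0,0,0,0], squeeze=110)

```text
time: 13.1
eef_pos: [0.5133, -0.28, 0.1478]
ee_rot: [[0.998, -0.059, 0.0], [-0.059, -0.998, -0.001], [0.001, 0.001, -1.0]]
force: [0.9, 0.2, -2.3]
finger_gap: 0.0345
```

Run:
```python
from h import *
go([.513,-.2887,.085],-.06)
```

```text
t 13.1 tcp [ 0.5133 -0.28    0.1478] yaw -0.059 gap 0.0345 F [ 0.9401  0.1644 -2.2931]
dp [0.0002 0.0086 0.0628] rot [ 0.0014 -0.0005  0.0011] j [-0.69    0.5804  1.6142 -0.001   0.9457  0.9403]
```

Call:
drive_tool(rot=[[0,0,0],[0,0,0],[0,0,0],[0,0,0],[0,0,0]], dp=[[0,0.0085,0.01],[0,0.0085,0.03],[0,0.0085,0.05],[0,0.0085,0.06],[0,0.0085,0.062]], hand=[0,0,0,0,0])

```text
time: 13.52
eef_pos: [0.5114, -0.2861, 0.0837]
ee_rot: [[0.998, -0.058, -0.004], [-0.058, -0.998, 0.002], [-0.004, -0.002, -1.0]]
force: [0.5, 0.8, -1.3]
finger_gap: 0.0345
```

Run:
```python
from h import *
go([.513,-.2887,.029],-.06)
c=robot.capture("wrist"); cv2.imwrite("pics/w6.png",c["pixels"][:,:,::-1]); np.save("w6.npy",c,allow_pickle=True)
s=robot.capture("side"); cv2.imwrite("pics/s6.png",np.hstack([cv2.resize(s["pixels"][140:260,300:440,::-1],(420,360),interpolation=cv2.INTER_CUBIC),cv2.resize(c["pixels"][:360,140:520,::-1],(380,360))]))
```

```text
t 13.52 tcp [ 0.5114 -0.2861  0.0837] yaw -0.058 gap 0.0345 F [ 0.5109  0.7578 -1.2753]
dp [0.0019 0.0026 0.0547] rot [-0.0022  0.0039  0.002 ] j [-0.7004  0.6792  1.6456 -0.0008  0.8213  0.9289]
```

View pics/s6.png

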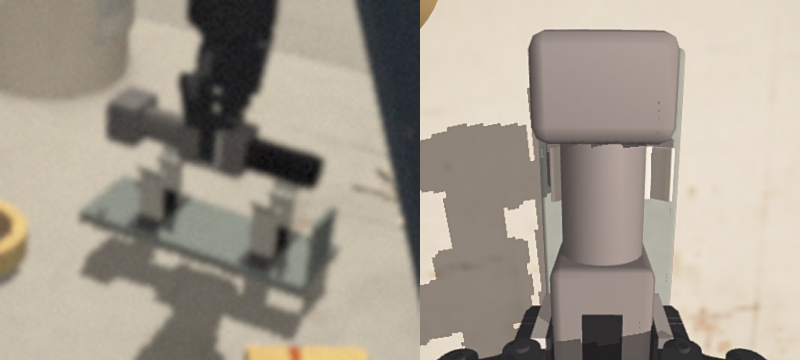

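The views show the wand over both clips with its nose away from the stop. The clip lips at crop px 549 and 671 are centred about 3 mm right of the neck, which matches my remaining 2.6 mm correction. Aligning, then pressing.

Call:
drive_tool(rot=[[-0.002,0.004,0.002],[-0.002,0.004,0.002],[-0.002,0.004,0.002],[-0.002,0.004,0.002],[-0.002,0.004,0.002]], dp=[[0.002,0.003,0.005],[0.002,0.003,0.015],[0.002,0.003,0.023],[0.002,0.003,0.026],[0.002,0.003,0.026]], hand=[0,0,0,0,0])

```text
time: 14.03
eef_pos: [0.514, -0.2899, 0.0585]
ee_rot: [[0.998, -0.06, 0.002], [-0.06, -0.998, -0.001], [0.002, 0.001, -1.0]]
force: [-0.8, -0.8, -2.2]
finger_gap: 0.0348
```

Run:
```python
from h import *
go([.513,-.289,.029],-.06)
```

```text
t 14.03 tcp [ 0.514  -0.2899  0.0585] yaw -0.06 gap 0.0348 F [-0.8402 -0.7688 -2.1677]
dp [-0.0011 -0.0009  0.0295] rot [ 0.0011 -0.0016  0.0003] j [-0.7029  0.7211  1.6505  0.0002  0.7681  0.9275]
```

Call:
drive_tool(rot=[[0,-0.002,0],[0,-0.002,0],[0,-0.002,0],[0,-0.002,0],[0,-0.002,0]], dp=[[-0.001,-0.001,0.004],[-0.001,-0.001,0.008],[-0.001,-0.001,0.011],[-0.001,-0.001,0.014],[-0.001,-0.001,0.017]], hand=[0,0,0,0,0])

```text
time: 14.45
eef_pos: [0.515, -0.2908, 0.044]
ee_rot: [[0.998, -0.059, 0.004], [-0.059, -0.998, -0.005], [0.004, 0.005, -1.0]]
force: [-0.6, 0.1, 12.3]
finger_gap: 0.0348
```

Run:
```python
from h import *
go([.513,-.289,.029],-.06)
```

```text
t 14.45 tcp [ 0.515  -0.2908  0.044 ] yaw -0.059 gap 0.0348 F [-0.5943  0.0841 12.3261]
dp [-0.0022 -0.0017  0.015 ] rot [ 0.0051 -0.0045  0.0009] j [-0.7021  0.7446  1.6552 -0.0021  0.7351  0.9294]
```

Call:
drive_tool(rot=[[0.005,-0.004,0],[0.005,-0.004,0],[0.005,-0.004,0],[0.005,-0.004,0],[0.005,-0.004,0]], dp=[[-0.002,-0.001,0.004],[-0.002,-0.001,0.008],[-0.002,-0.001,0.012],[-0.002,-0.001,0.015],[-0.002,-0.001,0.016]], hand=[0,0,0,0,0])

```text
time: 14.87
eef_pos: [0.5135, -0.2904, 0.0287]
ee_rot: [[0.998, -0.059, 0.001], [-0.059, -0.998, -0.001], [0.001, 0.001, -1.0]]
force: [-1.9, 0.7, 14.2]
finger_gap: 0.0345
```

Run:
```python
from h import *
go([.513,-.289,.029],-.06)
```

```text
t 14.87 tcp [ 0.5135 -0.2904  0.0287] yaw -0.059 gap 0.0345 F [-1.8701  0.6833 14.1952]
dp [-0.0006 -0.0013 -0.0003] rot [ 0.0012 -0.0012  0.0014] j [-0.7038  0.7698  1.6595 -0.0003  0.7106  0.9258]
```

Call:
drive_tool(rot=[[0,0,0],[0,0,0],[0,0,0]], dp=[[0,0,0.0005],[0,0,0.0005],[0,0,0.0005]], hand=[0,0,0])

```text
time: 15.12
eef_pos: [0.5135, -0.2904, 0.0287]
ee_rot: [[0.998, -0.058, 0.001], [-0.058, -0.998, -0.001], [0.001, 0.001, -1.0]]
force: [-0.8, 0.5, 6.0]
finger_gap: 0.0346
```

Run:
```python
from h import *
go([.513,-.289,.029],-.06)
c=robot.capture("wrist"); np.save("w7.npy",c,allow_pickle=True)
s=robot.capture("side"); cv2.imwrite("pics/s7.png",np.hstack([cv2.resize(s["pixels"][140:260,300:440,::-1],(420,360),interpolation=cv2.INTER_CUBIC),cv2.resize(c["pixels"][:360,140:520,::-1],(380,360))]))
np.save("s7.npy",s,allow_pickle=True)
R=robot.read_state()["ee_rot"]; T=robot.read_state()["eef_pos"]; ex=R[:,0]; 
C=T+.005*ex; C[2]=.042
print("expected tail,nose px side",proj(s,[C-.098*ex,C+.1*ex]))
```

```text
t 15.12 tcp [ 0.5135 -0.2904  0.0287] yaw -0.058 gap 0.0346 F [-0.772   0.4587  6.0495]
dp [-0.0006 -0.0014 -0.0003] rot [ 0.0012 -0.0012  0.0015] j [-0.7038  0.7697  1.6594 -0.0004  0.7108  0.9258]
expected tail,nose px side [[402.3317 215.6868]
 [336.9401 194.436 ]]
```

View pics/s7.png

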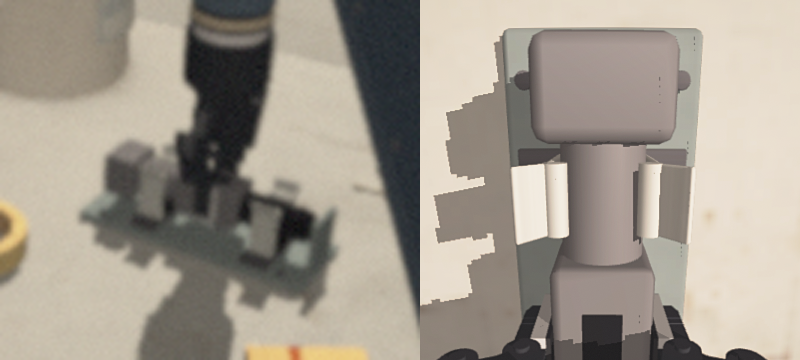

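The wrist crop shows the neck clip's curled lips (548–568, 638–660) closed over the neck, and the side crop shows the handle down in its clip. A small extra push, then release.

Call:
drive_tool(rot=[[0,0,0],[0,0,0],[0,0,0],[0,0,0]], dp=[[0,0,0.001],[0,0,0.002],[0,0,0.002],[0,0,0.002]], hand=[0,0,0,0])

```text
time: 15.55
eef_pos: [0.5135, -0.2904, 0.0287]
ee_rot: [[0.998, -0.058, 0.001], [-0.058, -0.998, -0.002], [0.001, 0.001, -1.0]]
force: [-1.7, 1.1, 15.9]
finger_gap: 0.0345
```

Call:
drive_tool(rot=[[0,0,0],[0,0,0],[0,0,0],[0,0,0],[0,0,0]], dp=[[0,0,0],[0,0,0],[0,0,0],[0,0,0],[0,0,0]], hand=[60,80,100,100,100])

```text
time: 15.97
eef_pos: [0.5133, -0.2902, 0.0281]
ee_rot: [[0.998, -0.059, 0.001], [-0.059, -0.998, -0.001], [0.001, 0.001, -1.0]]
force: [-0.8, 0.3, -0.1]
finger_gap: 0.0853
```

Call:
drive_tool(rot=[[0,0,0],[0,0,0],[0,0,0],[0,0,0],[0,0,0]], dp=[[0,0,0],[0,0,-0.02],[0,0,-0.05],[0,0,-0.09],[0,0,-0.12]], hand=[100,100,100,100,100])

```text
time: 16.38
eef_pos: [0.5134, -0.2902, 0.1498]
ee_rot: [[0.998, -0.058, 0.001], [-0.058, -0.998, -0.001], [0.001, 0.001, -1.0]]
force: [-0.0, 0.6, 0.1]
finger_gap: 0.0856
```

Call:
drive_tool(rot=[[0,0,0],[0,0,0],[0,0,0],[0,0,0],[0,0,0]], dp=[[-0.01,0,-0.02],[-0.02,0,-0.04],[-0.03,0,-0.05],[-0.03,0,-0.05],[-0.03,0,-0.05]], hand=[100,100,100,100,100])

```text
time: 16.8
eef_pos: [0.4829, -0.2882, 0.1995]
ee_rot: [[0.998, -0.059, 0.001], [-0.059, -0.998, -0.001], [0.001, 0.001, -1.0]]
force: [0.2, -0.1, -0.5]
finger_gap: 0.0853
```

Run:
```python
from h import *
go([.513,-.289,.2],-.06)
c=robot.capture("wrist"); np.save("w8.npy",c,allow_pickle=True)
s=robot.capture("side"); np.save("s8.npy",s,allow_pickle=True)
cv2.imwrite("pics/s8.png",np.hstack([cv2.resize(s["pixels"][160:250,310:420,::-1],(440,360),interpolation=cv2.INTER_CUBIC),cv2.resize(c["pixels"][:360,160:520,::-1],(360,360))]))
```

```text
t 16.8 tcp [ 0.4829 -0.2882  0.1995] yaw -0.059 gap 0.0853 F [ 0.1504 -0.1464 -0.5096]
dp [ 0.0301 -0.001  -0.0005] rot [ 0.0007 -0.0008  0.0007] j [-0.7368  0.483   1.6258 -0.      1.0317  0.8933]
```

View pics/s8.png

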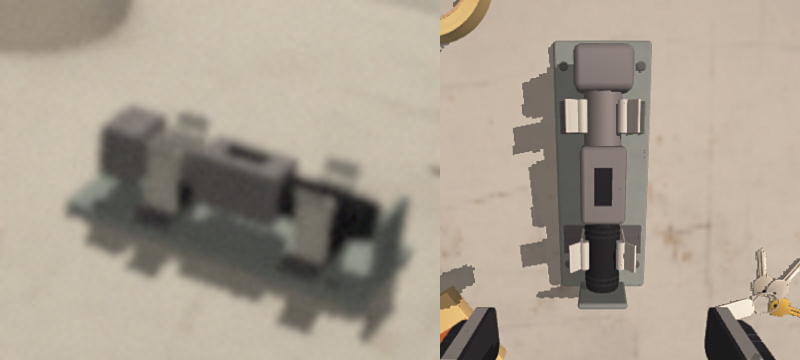

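Both clips are closed symmetrically over the neck (crop 565–645, 115) and the handle (570–635, 255), and the tail is inside the end stop. The gripper is clear, so I'm handing in.

Run:
```python
from h import *
c=np.load("w8.npy",allow_pickle=True).item()
X=lambda u,v:(u-440+160,v)
print("body top mid",onz(c,[X(583,148),X(627,148),X(583,221),X(626,221)],.062).mean(0),"plate front mid",onz(c,[X(556,41),X(651,41)],.008).mean(0))
print(robot.finish_job())
```

```text
body top mid [ 0.5161 -0.2921  0.062 ] plate front mid [ 0.6298 -0.2981  0.008 ]
the job is handed in; nothing more can be done
None
```

The job is done and handed in at about 17 s of the 54 s allowed. No verdict was reported.

- **Aiming:** I held the wand by its handle and aimed it at the tallest brown carton's label for just over 2 s. By my estimate the aiming point was within about 3 mm of the label's middle, and the wand was square to it within about 0.03 rad.
- **Laying down:** I laid it flat on the bench and let go. A wrist picture showed it flat and free.
- **Seating:** I took it again by the square middle, lifted it and pressed it into the holder. The clips resisted with about 12 N. The wand then stopped at seat height, under 16 N of press.

**Last checks:** The final pictures show both clips closed over the neck and the handle, with the head away from the end stop. The wand's centre measures about (0.519, -0.292), against my seat estimate of (0.518, -0.289). That is about 1 mm along the holder and 3 mm across. The 3 mm is close to the 4 mm limit, but the camera calibration is only good to about 2 mm. The clips look symmetric about the wand.

**Failed or not checked:**
- One automatic check of the label position, by colour threshold, picked out the wrong regions and disagreed by about 13 mm. I discarded it and relied on the label corners picked in the side view.
- I did not measure the cartons again at the end. No contact force showed up near them.

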